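# Clamp up a plate blank: caul in, release held, sash clamp jaw run home

### The job

Dry-clamp the two halves of the plate blank in the sash clamp. Lay the dark wooden caul centrally and squarely across the bar in the open space between the sliding jaw and the plate and let go of it; then hold the jaw's red release button down and slide the jaw up, so that the caul is pushed against the plate and the joint between the halves closes with everything tight against the screw pad. Let the button come up so that the jaw locks there, and leave the tools and the glue where they are.

Things in the scene. Friction and masses are not known exactly. Their poses are not given: they have to be found in the camera images.
- glueboard: White-faced glue-up board, 18 mm thick, fixed, carrying a blue and steel sash clamp. Origin at bench height below the clamp bar. Axes: y along the bar from the sliding jaw to the screw head, x across it away from the robot, z up. The board spans x -185 to +125, y -290 to +280 mm. Steel bar: 20 mm wide at x = 0, y -270 to +230 mm, top 48 mm above the bench.
- screw_pad (a point): Lower edge of the fixed screw pad's face, on the bar's top (board frame: x 0, y 165, z 48 mm), facing the sliding jaw; axes as the board's. The screw head behind it is 96 mm high; its screw and tommy bar are fixed and not used. Two wooden bearers, 20 mm wide at x = -50 and +50 mm, y -155 to +165 mm, tops level with the bar, help carry plate and caul.
- jaw (a joint): Travel of the blue sliding jaw along the bar, m: 0 rearmost (clamping face at y = -165 mm in the board's frame), growing towards the screw head, at most 0.19. With the button up a pawl in the bar's notches (11 mm pitch, one of them where the stack is tight) locks it with about 1 mm of play and it cannot be forced; with the button down it slides with about 1 N.
- jaw_face (a point): On the jaw's clamping face (looks to the board's +y), above the bar's centre line, 68 mm above the bench; axes as the board's. The jaw's upright is 56 mm wide, 22 mm thick (back from this face towards -y), its top 95.5 mm above the bench. Behind it a low slide carries the release button and ends 84 mm behind the face.
- half_a: Half of the maple plate blank next to the screw pad: 140 (its x) x 70 (its y) x 18 mm (z), 0.13 kg, loose, pencil arc on top. Origin at the centre of its underside, 48 mm above the bench. At the start its far edge lies within 1 mm of the screw pad.
- half_b: The other half of the blank, same size and origin, loose on bar and bearers; at the start 8 to 38 mm of open joint lies between it and half_a. Its free edge (its -y side, 35 mm from the origin) faces the sliding jaw.
- caul: Dark softwood caul, a loose batten 140 (its x, length) x 30 x 30 mm, 0.08 kg. It starts on the board's near margin, on the white face 18 mm above the bench, its length roughly along the clamp bar. Origin at the centre of its underside.
- caul_center (a point): Middle of the caul (15 mm above its underside). In use its length lies across the bar (along the board's x), resting on bar and bearers, this point 63 mm above the bench.
- glue_brush: Glue brush 150 mm long, lying on the board's near margin towards the screw head. Leave it alone.
- glue: White glue bottle with orange cap, 64 mm across, 170 mm tall, on the bench to the right. Leave it alone.
- mallet: Turned wooden carving mallet standing on its head, 96 mm across, 268 mm tall, on the bench to the left. Leave it alone.
- gouge: Gouge with yellow handle, 280 mm long, on the bench to the left. Leave it alone.
- plane: Block plane 160 mm long, on the bench to the right. Leave it alone.
- spokeshave: Spokeshave, iron body with two wooden handles, 200 mm long, lying on the board's far margin. Leave it alone.
- release (a joint): Red release button, m: 0 when up (jaw locked), 0.007 fully down, moves straight down, spring-returned. It starts to move at about 5 N; fully down takes about 8 N. The jaw runs free from 0.0055 on: keep the button fully down while the jaw is slid. Let go near a notch, the pawl drops in and the button comes fully up.
- release_top (a point): Centre of the top of the red ribbed button, 42 x 42 mm, 44.5 mm behind the jaw's face; 76 mm above the bench when up, 69 mm when down; axes as the board's. The back of the jaw's upright is 22.5 mm in front (+y) of this point and rises 26 mm above the pressed button, so a fingertip on the button can also push against it.
Mind the look-alikes: they are no part of the job. Leave any green or turquoise look-alike of the half_b alone. What is shaped like the caul but purple is not meant.

How it is judged:
On the way, in this order (a step that is already met when the one before it is completed fails the run):
1. the caul lies across bar and bearers between jaw and plate (within 35 mm of centred, within 15 degrees of square), let go (x of caul_center in the frame of glueboard between -0.035 and 0.035 m and z of caul_center in the frame of glueboard between 0.06 and 0.066 m and y of caul_center in the frame of jaw_face above 0.013 m and y of caul_center in the frame of half_b below -0.047 m and angle between the x axis of caul and the x axis of glueboard, either way round below 0.26 rad and contact force between caul and the fingers below 0.1 N), for 0.2 s.
2. the jaw has been slid more than 60 mm and the release button is held down over 5 mm (distance of jaw_face from where it was at the start of the episode above 0.06 m and value of joint release above 0.005 m), for 0.1 s.
At the end, for the whole second after the job is handed in: Button up (jaw locked); jaw, caul, half_b, half_a and screw pad touch in that order, no gap over 3 mm (joint between halves 2.5 mm, square within 0.03 rad); caul on bar and bearers, square within 0.05 rad, within 40 mm of centred; halves flat; all at rest (value of joint release below 0.0015 m and y of caul_center in the frame of jaw_face between 0.012 and 0.018 m and y of caul_center in the frame of half_b between -0.053 and -0.047 m and y of half_b in the frame of half_a above -0.0725 m and angle between the x axis of half_b and the x axis of half_a, either way round below 0.03 rad and y of screw_pad in the frame of half_a below 0.038 m and x of caul_center in the frame of glueboard between -0.04 and 0.04 m and z of caul_center in the frame of glueboard between 0.06 and 0.066 m and angle between the x axis of caul and the x axis of glueboard, either way round below 0.05 rad and angle between each of half_a, half_b's own z axis and vertical below 0.04 rad and linear speed of each of half_b, caul below 0.01 m/s).
It fails at once if a bystander is moved more than 30 mm (distance of any of spokeshave, glue_brush, glue, mallet, gouge, plane from where it was at the start of the episode above 0.03 m).
It also fails if it takes over 56 s, if anything falls off the work surface, if the arm or the gripper's body presses on something with over 40 N, if the wrist force passes 120 N, or if a joint passes its speed limit or range.

### The arm

A 7-joint arm with a two-finger parallel gripper is mounted at the origin on the work surface. World frame = base frame: x ahead of the robot, y to its left, z up, the work surface at z = 0. Lengths are in m, angles in rad, forces in N, time in s.
With the tool pointing down it reaches from about 0.4 to 0.85 m from the base axis. Payload 10.4 kg.
Tool frame: the origin (TCP) lies midway between the tips of the shut fingers; the grasp point (between the pads) lies 19 mm behind it; z points along the fingers, y is the line along which they close (so a half turn about z gives the same grasp; the last joint's range is limited). The gripper opens to 87 mm and grips with 3 to 60 N. Pads are 19 mm wide; open, the fingers measure 117 mm over their backs; the gripper's body (75 mm by 190 mm) begins 51 mm behind the grasp point.
Start: joints at [-1.241, 0.332, -0.065, 1.46, 0.022, 1.35, -0.088], TCP at [0.216, 0.587, 0.223] pointing down, gripper open.
Joint ranges: [-2.6, 2.6], [-0.5, 2.12], [-1.47, 1.34], [0.16, 2.42], [-1.27, 4.41], [0.06, 2.06], [-2.6, 2.6]. Speed limits (rad/s): [2.22, 2.22, 2.79, 2.79, 3.14, 3.14, 3.14].

### API

Orientations are given as a unit quaternion [x, y, z, w].
In Python, from bench import r gives the robot as it stands.
- The arm moves only by the tool arm_command, never from a script. Its argument "moves" is one flat list of numbers, 4 for each row, row after row: the shift along the tool's x, y, z in cm, then the turn about the tool's z in degrees. A call has 1 to 12 rows; each row shifts and turns the commanded pose from where the row before left it, along the tool's axes as they then stand; what a row does not reach is not made up. A row lasts 1/12 s, in which the tool goes at most 41.7 mm and 7.16 degrees, less where a joint would pass 70% of its speed; a pose out of reach is approached as far as the arm can. A call with a gripper value outside its range is refused whole. "fingers" is the opening in per cent of the stroke, from 0 (shut) to 100 (fully open), set as the call begins (left out, the last holds). The fingers move at their own pace and stop on an object; "squeeze" is the grip in N (left out, the last holds). Time passes only in rows, so rows that do not move let the fingers close. It gives the time, the measured TCP pose, the force, the opening and the grip force at its end, in the units of the state.
- r.read_state(): the state, without advancing time (a new reading comes with each control period).
- r.camera(name): name is "scene" or "top" or "wrist"; returns the picture (480x640x3 uint8, red, green, blue); there is no depth.
- r.camera_info(name): a dict with "fx", "fy", "cx", "cy" (pixels), "k1" (the pictures are not rectified: a ray, as slopes to the right and down, at radius r is drawn at 1 + k1 r^2 times it, then the intrinsics apply), "origin" and "attitude" of the camera in the world. Camera axes: x right, y up, looking along -z (the intrinsics and any distortion apply to the point x, -y, -z); pixel columns grow to the right and rows downward; lengths in m; the calibration is good to about 2 mm. A picture is of the moment at which its call begins: read the wrist's pose just before it. camera_info takes no time and is no camera call; for the wrist camera it gives the pose at the moment of the call.
- r.close_job(): hands the job in; it is judged then, once.
The state is a dict: "time": time; "joint_positions": joint angles; "joint_vel": joint speeds; "joint_torque": joint torques, N m; "ee_pos": TCP position; "eef_rot": TCP orientation; "ft_force": force on the tool from outside, world axes, zero at the start; "torque": the same for the moment, N m; "width": finger opening in m; "grip_force": force on a finger pad.
Only numpy, scipy, OpenCV 4.12 (cv2) and the standard library are available. Lean on these libraries where they do the work, as an engineer would, in place of code of your own. Each camera call takes 0.05 s, during which the arm holds its last target. There are 200 camera calls.

## Working session

There is one attempt and no reset: what is moved stays moved. The work goes in short steps, Python scripts to look and compute and a tool call to move; the robot and the scene stay as the last step left them, time stands still between calls to the robot, and variables do not carry over. Pictures are saved under pics/ and viewed, at most 10 in all, crops included, and the job is handed in when it is done.

Besides the shell and the picture viewer there is one more tool, called after "Emit:" by a JSON object that holds its "fn" and its "kwargs", one argument or row to a line. arm_command: Moves the arm, as the interface text tells. Its arguments: {"type":"object","properties":{"moves":{"type":"array"},"fingers":{"type":"number"},"squeeze":{"type":"number"}},"required":["moves"]}

```bash
mkdir -p pics; cat > h.py <<'E'
import numpy as np, cv2
from scipy.spatial.transform import Rotation as R
from bench import r
def snap(name,fn):
    ci=r.camera_info(name); im=r.camera(name); cv2.imwrite('pics/'+fn,im[:,:,::-1]); return ci,im
def rot(ci):
    a=np.array(ci['attitude']); return a if a.shape==(3,3) else R.from_quat(a).as_matrix()
def ray(ci,u,v):
    x=(u-ci['cx'])/ci['fx']; y=(v-ci['cy'])/ci['fy']; k=ci['k1']
    rd=np.hypot(x,y); q=rd
    for _ in range(30): q=rd/(1+k*q*q)
    s=q/rd if rd>0 else 1
    d=rot(ci)@np.array([x*s,-y*s,-1]); return np.array(ci['origin']),d
def atz(ci,u,v,z):
    o,d=ray(ci,u,v); return o+d*(z-o[2])/d[2]
def tri(c1,p1,c2,p2):
    A=np.zeros((3,3));b=np.zeros(3)
    L=[ray(c1,*p1),ray(c2,*p2)]
    for o,d in L:
        d=d/np.linalg.norm(d);P=np.eye(3)-np.outer(d,d);A+=P;b+=P@o
    X=np.linalg.solve(A,b)
    return X,[np.linalg.norm(np.cross(X-o,d/np.linalg.norm(d))) for o,d in L]
def proj(ci,X):
    c=rot(ci).T@(np.array(X)-ci['origin']); x=-c[0]/c[2];y=c[1]/c[2]
    f=1+ci['k1']*(x*x+y*y); return ci['fx']*x*f+ci['cx'],ci['fy']*y*f+ci['cy']
E
python3 - <<'E'
from h import *
for n in('scene','top'):
    ci,_=snap(n,n+'1.png'); print(n,ci)
s=r.read_state();print(s['time'],s['ee_pos'],s['eef_rot'],s['ft_force'],s['width'])
E
```

```text
scene {'fx': 466.28731980454376, 'fy': 466.28731980454376, 'cx': 316.9023388130394, 'cy': 244.11435263844183, 'k1': -0.01619315467433312, 'origin': array([ 0.8580793 , -0.61848555,  1.01301392]), 'attitude': array([0.32077801, 0.08547523, 0.26713256, 0.90467433])}
top {'fx': 616.446053980471, 'fy': 616.446053980471, 'cx': 312.61499885094395, 'cy': 236.1373946467272, 'k1': -0.02370988644464222, 'origin': array([ 3.46030127e-01, -1.11021417e-03,  1.61533643e+00]), 'attitude': array([ 0.03302284, -0.02354942, -0.7055262 ,  0.70752223])}
0.1 [0.21587227 0.58617209 0.22181618] [ 1.75494641e-01  9.84480180e-01 -6.33485613e-04 -7.39944961e-05] [ 0.58516112 -0.64715186  0.38752554] 0.08712666252025009
```

View pics/top1.png

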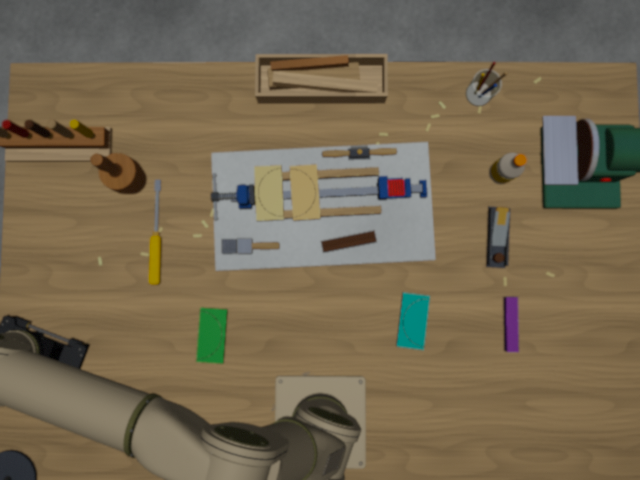

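View pics/scene1.png

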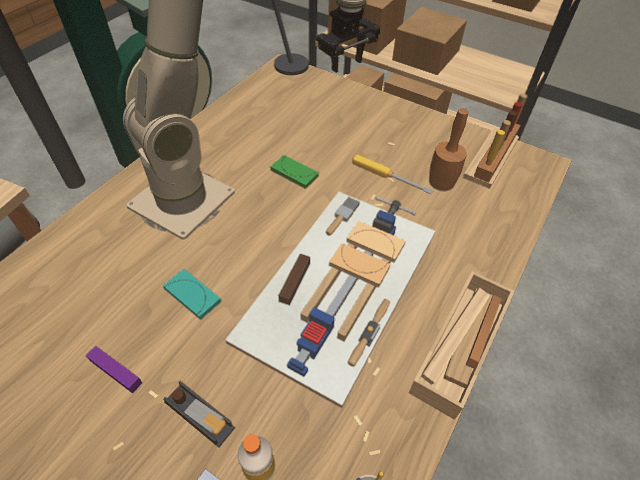

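The top view shows the board at about (213–435, 143–270), the caul at about (348,241), the red button at (397,188) and the plate halves at (269,193) and (305,192). The scene view shows the same layout, with the caul at (295,279) and the button at (314,332). I'll enlarge both.

```bash
python3 - <<'E'
import cv2
a=cv2.imread('pics/top1.png')[135:275,205:445]; cv2.imwrite('pics/topc.png',cv2.resize(a,None,fx=3.3333,fy=3.3333,interpolation=2))
a=cv2.imread('pics/scene1.png')[190:410,225:445]; cv2.imwrite('pics/scenec.png',cv2.resize(a,(600,600),interpolation=2))
E
```

```text
(no output)
```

View pics/topc.png

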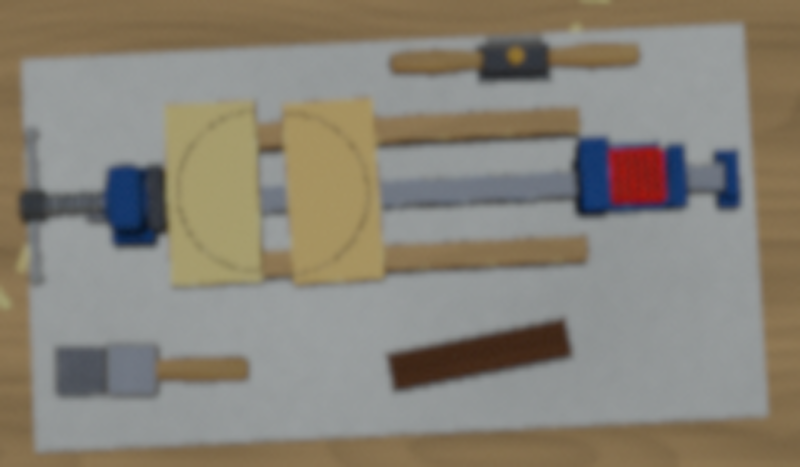

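View pics/scenec.png

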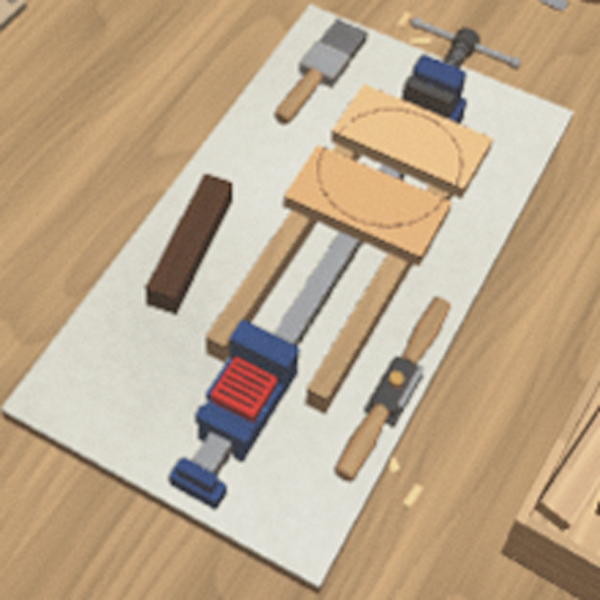

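Top crop: caul top corners at about (389,354), (397,390), (564,320) and (571,355), board corners at (22,60), (742,23), (768,414) and (36,450), button centre at (638,177). Scene crop: caul corners at (233,184), (207,176), (178,298) and (148,291), button centre at (243,388).

```bash
python3 - <<'E'
from h import *
ct,cs=r.camera_info('top'),r.camera_info('scene')
T=lambda p:(205+p[0]*.3-.35,135+p[1]*.3-.35)
S=lambda p:(225+p[0]*220/600-.3,190+p[1]*220/600-.3)
f=lambda X:np.round(X,4)
for n,a,b in [('c+y+x',(389,354),(233,184)),('c+y-x',(397,390),(207,176)),('c-y+x',(564,320),(178,298)),('c-y-x',(571,355),(148,291)),
 ('btn',(638,177),(243,388)),('B+y+x',(22,60),(574,112)),('B-y+x',(742,23),(320,587)),('B-y-x',(768,414),(5,412)),('B+y-x',(36,450),(310,5)),
 ('hb free -x',(384,279),(285,202)),('hb free +x',(374,99),(417,262))]:
    X,e=tri(ct,T(a),cs,S(b)); print(n,f(X),f(e))
C=np.array([atz(ct,*T(p),.018)[:2] for p in [(22,60),(742,23),(768,414),(36,450)]])
loc=np.array([[.125,.28],[.125,-.29],[-.185,-.29],[-.185,.28]])
# rigid fit
lc,cc=loc.mean(0),C.mean(0);H=(loc-lc).T@(C-cc);U,s,V=np.linalg.svd(H);Q=V.T@U.T;t=cc-Q@lc
print('board',t,np.degrees(np.arctan2(Q[1,0],Q[0,0])),'res',f((C-(loc@Q.T+t))*1000).tolist())
def b(X):return f(Q.T@(np.array(X)[:2]-t))
print('btn b',b(atz(ct,*T((638,177)),.076)))
k=np.array([atz(ct,*T(p),.048)[:2] for p in [(389,354),(397,390),(564,320),(571,355)]])
m=k.mean(0);d=k[:2].mean(0)-k[2:].mean(0);print('caul',m,b(m),np.linalg.norm(d),np.degrees(np.arctan2(d[1],d[0])))
for p in [(384,279),(374,99),(295,286),(283,107),(263,279),(256,102),(174,286),(167,105)]: print('half',p,b(atz(ct,*T(p),.066)))
for p in [(579,140),(582,212)]: print('jaw',b(atz(ct,*T(p),.0955)))
E
```

```text
c+y+x [ 0.4609 -0.0015  0.0447] [0.0012 0.0012]
c+y-x [ 0.4339 -0.0072  0.044 ] [0.002 0.002]
c-y+x [ 0.4882 -0.1351  0.0432] [0.0021 0.0021]
c-y-x [ 0.4608 -0.1412  0.0394] [0.0012 0.0012]
btn [ 0.5939 -0.1902  0.0701] [0.0009 0.0009]
B+y+x [0.6946 0.2887 0.0172] [0. 0.]
B-y+x [ 0.725  -0.2799  0.0171] [0.0006 0.0006]
B-y-x [ 0.4175 -0.2962  0.0124] [0.0019 0.0019]
B+y-x [0.3861 0.2726 0.0163] [0.0003 0.0003]
hb free -x [0.5173 0.0021 0.0537] [0.0006 0.0006]
hb free +x [0.6546 0.0093 0.0569] [0.001 0.001]
board [0.58489667 0.00267507] 3.0028306720328364 res [[-0.6941, -0.2485], [-0.6238, 0.3109], [0.5316, 0.083], [0.7863, -0.1454]]
btn b [-0.0028 -0.1928]
caul [ 0.45930975 -0.07194054] [-0.1293 -0.0679] 0.135990009710726 101.34532114552323
half (384, 279) [-0.0695  0.0027]
half (374, 99) [0.069  0.0034]
half (295, 286) [-0.0714  0.0704]
half (283, 107) [0.0664 0.0732]
half (263, 279) [-0.0648  0.0944]
half (256, 102) [0.0714 0.0936]
half (174, 286) [-0.0667  0.1622]
half (167, 105) [0.0726 0.1617]
jaw [ 0.0243 -0.1479]
jaw [-0.03  -0.147]
```

Emit:
{"fn": "arm_command", "kwargs": {
  "moves": [-1.9, -2.22, 0, 0, -1.9, -2.22, 0, 0, -1.9, -2.22, 0, 0, -1.9, -2.22, 0, 0, -1.9, -2.22, 0, 0, -1.9, -2.22, 0, 0, -1.9, -2.22, 0, 0, -1.9, -2.22, 0, 0, -1.9, -2.22, 0, 0, -1.9, -2.22, 0, 0, -1.9, -2.22, 0, 0, -1.9, -2.22, 0, 0]
}}

```text
time: 1.1
ee_pos: [0.338, 0.2562, 0.2223]
eef_rot: [0.175, 0.984, -0.0, -0.0]
ft_force: [-0.1, -0.1, 0.1]
width: 0.0869
grip_force: 0.0
```

Emit:
{"fn": "arm_command", "kwargs": {
  "moves": [-1.9, -2.22, 0, 0, -1.9, -2.22, 0, 0, -1.9, -2.22, 0, 0, -1.9, -2.22, 0, 0, -1.9, -2.22, 0, 0, -1.9, -2.22, 0, 0, -1.9, -2.22, 0, 0, -1.9, -2.22, 0, 0, -1.9, -2.22, 0, 0, -1.9, -2.22, 0, 0, -1.9, -2.22, 0, 0, -1.9, -2.22, 0, 0]
}}

```text
time: 2.1
ee_pos: [0.4598, -0.0725, 0.2225]
eef_rot: [0.175, 0.984, 0.0, 0.0]
ft_force: [-0.5, 0.8, 0.0]
width: 0.0871
grip_force: 0.0
```

Emit:
{"fn": "arm_command", "kwargs": {
  "moves": [0, 0, 0, 6.5, 0, 0, 0, 6.5, 0, 0, 0, 6.5, 0, 0, 0, 6.5, 0, 0, 0, 6.5, 0, 0, 0, 6.5, 0, 0, 0, 6.5, 0, 0, 0, 6.5, 0, 0, 0, 6.5, 0, 0, 0, 0]
}}

```text
time: 2.93
ee_pos: [0.4596, -0.071, 0.2223]
eef_rot: [0.636, 0.771, -0.0, -0.0]
ft_force: [0.4, 0.8, 0.8]
width: 0.0872
grip_force: 0.0
```

```bash
cat >> h.py <<'E'
def go(pos,yd):
    "shift in present tool axes (cm) and turn about tool z (deg)"
    s=r.read_state();M=R.from_quat(s['eef_rot']).as_matrix()
    y=np.degrees(np.arctan2(M[1,1],M[0,1])); turn=(y-yd+90)%180-90
    print('t',s['time'],'at',np.round(s['ee_pos'],4),'y@',round(y,2),'z',np.round(M[:,2],3),'F',np.round(s['ft_force'],1),'w',s['width'],'q',np.round(s['joint_positions'],2))
    print('shift cm',np.round(100*M.T@(np.array(pos)-s['ee_pos']),2),'turn',round(turn,2))
E
python3 - <<'E'
from h import *
go([.459,-.072,.15],11.3)
ci,_=snap('wrist','w1.png'); s=r.read_state()
c=np.array([.4593,-.0719]);a=np.radians(101.3)
for l in(-.07,.07):
  for w in(-.015,.015): print(proj(ci,[c[0]+l*np.cos(a)-w*np.sin(a),c[1]+l*np.sin(a)+w*np.cos(a),.048]))
E
```

```text
t 2.9333 at [ 0.4596 -0.071   0.2223] y@ 10.97 z [-0.  0. -1.] F [0.4 0.8 0.8] w 0.08718936607683682 q [-0.57 -0.06  0.61  1.89  0.04  1.3   0.22]
shift cm [-0.09 -0.07  7.23] turn -0.33
(np.float64(342.4891485966576), np.float64(287.7370532137701))
(np.float64(306.9354450363302), np.float64(287.91120496794696))
(np.float64(343.40518496013186), np.float64(116.61915662417667))
(np.float64(304.18147979593505), np.float64(116.82989394820322))
```

View pics/w1.png

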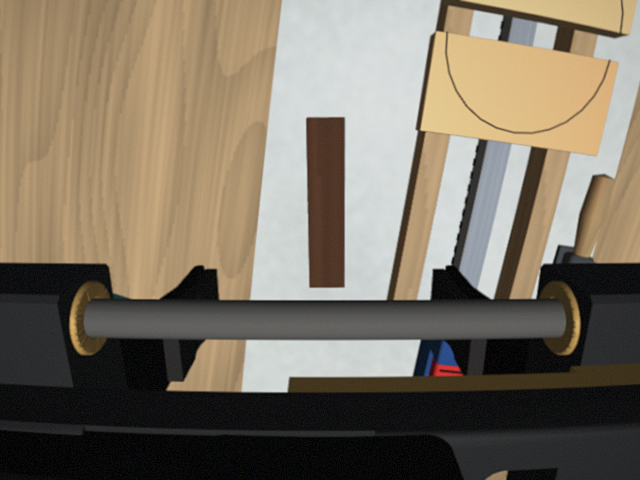

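The wrist view shows the caul at (306–344, 118–287), within about 2 px of my prediction. I'll go down and grip it.

Emit:
{"fn": "arm_command", "kwargs": {
  "moves": [-0.1, 0, 2.8, 0, 0, 0, 2.8, 0, 0, 0, 2.8, 0, 0, 0, 2.8, 0, 0, 0, 2.8, 0, 0, 0, 2.8, 0, 0, 0, 2.0, 0, 0, 0, 1.1, 0, 0, 0, 0, 0, 0, 0, 0, 0],
  "fingers": 100,
  "squeeze": 20
}}

```text
time: 3.82
ee_pos: [0.4601, -0.0722, 0.0239]
eef_rot: [0.634, 0.774, -0.0, -0.0]
ft_force: [1.2, -0.5, 0.7]
width: 0.087
grip_force: 0.0
```

Emit:
{"fn": "arm_command", "kwargs": {
  "moves": [0, 0, 0, 0, 0, 0, 0, 0, 0, 0, 0, 0, 0, 0, 0, 0, 0, 0, 0, 0, 0, 0, 0, 0, 0, 0, 0, 0, 0, 0, 0, 0],
  "fingers": 0
}}

```text
time: 4.48
ee_pos: [0.46, -0.072, 0.0236]
eef_rot: [0.634, 0.773, 0.0, -0.0]
ft_force: [0.1, -0.4, -0.0]
width: 0.0417
grip_force: 0.0
```

Emit:
{"fn": "arm_command", "kwargs": {
  "moves": [0, 0, -1, 0, 0, 0, -2, 0, 0, 0, -2, 0, 0, 0, -2, 0, 0, 0, -2, 0, 0, 0, -2, 0, 0, 0, -1, 0, 0, 0, 0, 0]
}}

```text
time: 5.15
ee_pos: [0.4613, -0.072, 0.1458]
eef_rot: [0.634, 0.773, 0.002, 0.001]
ft_force: [0.2, -0.4, 0.2]
width: 0.0008
grip_force: 0.0
```

Emit:
{"fn": "arm_command", "kwargs": {
  "moves": [0, 0, 0, -6.8, 0, 0, 0, -6.8, 0, 0, 0, -6.8, 0, 0, 0, -6.8, 0, 0, 0, -6.8, 0, 0, 0, -6.8, 0, 0, 0, -6.8, 0, 0, 0, -6.8, 0, 0, 0, -6.8, 0, 0, 0, -6.8, 0, 0, 0, -6.8, 0, 0, 0, -6.8]
}}

```text
time: 6.15
ee_pos: [0.4593, -0.072, 0.1424]
eef_rot: [-0.028, 1.0, -0.0, -0.001]
ft_force: [-0.0, 1.0, -0.3]
width: 0.0005
grip_force: 0.0
```

```bash
python3 - <<'E'
from h import *
a=np.radians(3.0);Q=np.array([[np.cos(a),-np.sin(a)],[np.sin(a),np.cos(a)]])
p=Q@[0,-.055]+[.5849,.0027]; print(p)
go([*p,.145],93)
E
```

```text
[ 0.58777848 -0.05222462]
t 6.15 at [ 0.4593 -0.072   0.1424] y@ 93.22 z [-0.002 -0.    -1.   ] F [-0.   1.  -0.3] w 0.00047903051313743063 q [-0.55  0.03  0.62  2.   -0.02  1.12  1.71]
shift cm [-12.94   1.25  -0.28] turn 0.22
```

The fingers hadn't closed when I lifted, so the grasp missed. I'll open, turn back and look again.

Emit:
{"fn": "arm_command", "kwargs": {
  "moves": [0, 0, -1, 6.8, 0, 0, -1, 6.8, 0, 0, -1, 6.8, 0, 0, -1, 6.8, 0, 0, -1, 6.8, 0, 0, -1, 6.8, 0, 0, -1, 6.8, 0, 0, 0, 6.8, 0, 0, 0, 6.8, 0, 0, 0, 6.8, 0, 0, 0, 6.8, 0, 0, 0, 6.8],
  "fingers": 100
}}

```text
time: 7.15
ee_pos: [0.4594, -0.072, 0.2123]
eef_rot: [0.636, 0.771, -0.001, -0.001]
ft_force: [0.0, 0.5, -0.4]
width: 0.0724
grip_force: 0.0
```

```bash
python3 - <<'E'
from h import *
go([.459,-.072,.023],11.3)
ci,im=snap('wrist','w2.png')
m=((im.astype(int).max(2)<110)&(im[:,:,0]>im[:,:,2]*1.5)).astype(np.uint8); m[295:]=0;m[:,:250]=0;m[:,400:]=0
n,l,st,ce=cv2.connectedComponentsWithStats(m); i=1+np.argmax(st[1:,4]); print(st[i])
pts=np.argwhere(l==i)[:,::-1]; rc=cv2.minAreaRect(pts.astype(np.float32)); print(rc)
q=np.array([atz(ci,*p,.048)[:2] for p in cv2.boxPoints(rc)]);print(q,q.mean(0))
d=q[1]-q[2] if np.linalg.norm(q[1]-q[2])>.08 else q[0]-q[1]; print(np.degrees(np.arctan2(d[1],d[0]))%180,np.linalg.norm(d))
E
```

```text
t 7.15 at [ 0.4594 -0.072   0.2123] y@ 10.95 z [-0.002 -0.    -1.   ] F [ 0.   0.5 -0.4] w 0.07241763368301884 q [-0.54 -0.05  0.58  1.9   0.03  1.28  0.23]
shift cm [ 0.000e+00 -1.000e-02  1.893e+01] turn -0.35
[ 309  118   37  173 6170]
((327.0, 204.0), (172.0, 36.0), 90.0)
[[ 0.43472111 -0.00728105]
 [ 0.46096276 -0.00218034]
 [ 0.48860289 -0.13620531]
 [ 0.45962576 -0.1418401 ]] [ 0.46097813 -0.0718767 ]
101.65281044393737 0.13684541989769225
```

Emit:
{"fn": "arm_command", "kwargs": {
  "moves": [0, 0.1, 2.8, 0, 0, 0.1, 2.8, 0, 0, 0, 2.8, 0, 0, 0, 2.8, 0, 0, 0, 2.8, 0, 0, 0, 2.6, 0, 0, 0, 1.4, 0, 0, 0, 0.9, 0, 0, 0, 0, 0],
  "fingers": 70
}}

```text
time: 7.95
ee_pos: [0.4603, -0.0717, 0.0225]
eef_rot: [0.633, 0.774, -0.002, -0.001]
ft_force: [-0.4, -0.3, 0.2]
width: 0.0611
grip_force: 0.0
```

Emit:
{"fn": "arm_command", "kwargs": {
  "moves": [0, 0, 0, 0, 0, 0, 0, 0, 0, 0, 0, 0, 0, 0, 0, 0, 0, 0, 0, 0, 0, 0, 0, 0, 0, 0, 0, 0, 0, 0, 0, 0, 0, 0, 0, 0, 0, 0, 0, 0],
  "fingers": 0,
  "squeeze": 20
}}

```text
time: 8.78
ee_pos: [0.4622, -0.0715, 0.0249]
eef_rot: [0.634, 0.773, 0.0, 0.0]
ft_force: [-1.5, 1.1, 6.9]
width: 0.0298
grip_force: 20.0
```

Gripped at 29.8 mm. I'll lift and turn it.

Emit:
{"fn": "arm_command", "kwargs": {
  "moves": [0, 0, -1, 0, 0, 0, -2, 0, 0, 0, -2, 0, 0, 0, -2, 0, 0, 0, -2, 0, 0, 0, -2, 0, 0, 0, -1, 0, 0, 0, 0, 0]
}}

```text
time: 9.45
ee_pos: [0.4631, -0.0717, 0.1467]
eef_rot: [0.634, 0.773, 0.002, 0.001]
ft_force: [0.5, -0.3, -0.3]
width: 0.0301
grip_force: 20.0
```

Emit:
{"fn": "arm_command", "kwargs": {
  "moves": [0, 0, 0, -6.8, 0, 0, 0, -6.8, 0, 0, 0, -6.8, 0, 0, 0, -6.8, 0, 0, 0, -6.8, 0, 0, 0, -6.8, 0, 0, 0, -6.8, 0, 0, 0, -6.8, 0, 0, 0, -6.8, 0, 0, 0, -6.8, 0, 0, 0, -6.8, 0, 0, 0, -6.8]
}}

```text
time: 10.45
ee_pos: [0.4612, -0.0716, 0.1433]
eef_rot: [-0.028, 1.0, -0.0, -0.001]
ft_force: [0.1, 0.4, -0.6]
width: 0.0301
grip_force: 20.0
```

```bash
python3 - <<'E'
from h import *
go([.5878,-.0522,.145],93)
E
```

```text
t 10.45 at [ 0.4612 -0.0716  0.1433] y@ 93.22 z [-0.002 -0.    -1.   ] F [ 0.1  0.4 -0.6] w 0.030066254532460493 q [-0.51  0.03  0.58  1.99 -0.02  1.13  1.71]
shift cm [-12.75   1.23  -0.2 ] turn 0.22
```

Emit:
{"fn": "arm_command", "kwargs": {
  "moves": [-2.1, 0.2, 0, 0, -2.1, 0.2, 0, 0, -2.1, 0.2, 0, 0, -2.1, 0.2, 0, 0, -2.1, 0.2, 0, 0, -2.2, 0.2, 0, 0.2, 0, 0, 0, 0, 0, 0, 2, 0, 0, 0, 2, 0, 0, 0, 2, 0, 0, 0, 1, 0]
}}

```text
time: 11.37
ee_pos: [0.5859, -0.0533, 0.071]
eef_rot: [-0.023, 1.0, -0.0, -0.002]
ft_force: [0.7, 0.4, -0.5]
width: 0.03
grip_force: 20.0
```

```bash
python3 - <<'E'
from h import *
go([.5878,-.0522,.0535],93)
ci,im=snap('wrist','w3.png')
E
```

```text
t 11.3667 at [ 0.5859 -0.0533  0.071 ] y@ 92.67 z [-0.005 -0.    -1.   ] F [ 0.7  0.4 -0.5] w 0.03000861757126488 q [-0.43  0.42  0.55  1.75 -0.25  1.04  1.83]
shift cm [-0.2   0.1   1.75] turn -0.33
```

View pics/w3.png

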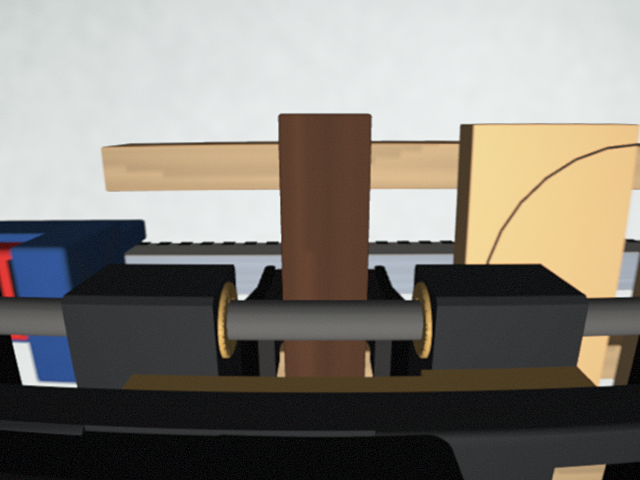

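The caul is held square between the jaw (left, ending at x≈145) and half_b (edge at x≈465). I'll lower it and let go.

Emit:
{"fn": "arm_command", "kwargs": {
  "moves": [-0.1, 0, 1.0, 0, 0, 0, 0.5, 0, 0, 0, 0.2, 0, 0, 0, 0, 0, 0, 0, 0, 0]
}}

```text
time: 11.83
ee_pos: [0.5895, -0.0532, 0.0581]
eef_rot: [-0.023, 1.0, 0.0, 0.0]
ft_force: [-0.1, -0.7, -0.1]
width: 0.0297
grip_force: 20.0
```

Emit:
{"fn": "arm_command", "kwargs": {
  "moves": [0, 0, 0, 0, 0, 0, 0, 0, 0, 0, 0, 0, 0, 0, 0, 0, 0, 0, 0, 0, 0, 0, 0, 0, 0, 0, 0, 0],
  "fingers": 60
}}

```text
time: 12.42
ee_pos: [0.5892, -0.0532, 0.0576]
eef_rot: [-0.023, 1.0, 0.0, 0.0]
ft_force: [0.4, -0.6, 0.2]
width: 0.0516
grip_force: 0.0
```

Emit:
{"fn": "arm_command", "kwargs": {
  "moves": [0, 0, -1, 0, 0, 0, -2, 0, 0, 0, -2, 0, 0, 0, -2, 0, 0, 0, -2, 0, 0, 0, -1, 0, 0, 0, 0, 0]
}}

```text
time: 13.0
ee_pos: [0.5905, -0.0534, 0.1603]
eef_rot: [-0.023, 1.0, 0.0, 0.002]
ft_force: [0.2, 0.6, 0.1]
width: 0.0524
grip_force: 0.0
```

```bash
python3 - <<'E'
from h import *
a=np.radians(3.0);Q=np.array([[np.cos(a),-np.sin(a)],[np.sin(a),np.cos(a)]])
p=Q@[0,-.193]+[.5849,.0027]; print(p)
go([*p,.15],93)
ci,im=snap('wrist','w4.png')
E
```

```text
[ 0.59500084 -0.1900355 ]
t 13.0 at [ 0.5905 -0.0534  0.1603] y@ 92.68 z [ 0.004  0.001 -1.   ] F [0.2 0.6 0.1] w 0.05237410500074879 q [-0.46  0.33  0.58  1.66 -0.19  1.2   1.78]
shift cm [  0.19 -13.67   1.02] turn -0.32
```

View pics/w4.png

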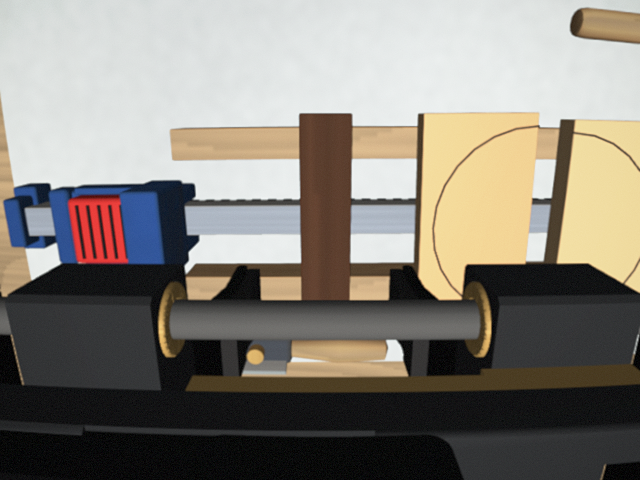

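The caul lies free across the bar and bearers at x≈300–350, square to half_b (edge x≈418–422). The button shows at (70–125, 197–262). I'll locate the button and jaw from this close view.

```bash
python3 - <<'E'
from h import *
ci=r.camera_info('wrist')
a=np.radians(3.0);Q=np.array([[np.cos(a),-np.sin(a)],[np.sin(a),np.cos(a)]])
b=lambda X:np.round(Q.T@(X[:2]-[.5849,.0027]),4)
for n,p,z in [('btn far left',(70,197),.076),('btn far right',(121,197),.076),('btn left low',(76,262),.076),('caul far l',(300,114),.078),('caul far r',(351,114),.078),('caul l',(300,280),.078),('hb edge far',(422,114),.066),('upright front far',(188,184),.0955),('bar near edge',(400,233),.048),('bar far edge',(400,201),.048)]:
    print(n,b(atz(ci,*p,z)))
E
```

```text
btn far left [-0.0234 -0.2083]
btn far right [-0.023  -0.1764]
btn left low [ 0.0175 -0.2109]
caul far l [-0.0689 -0.0695]
caul far r [-0.0688 -0.0414]
caul l [ 0.0284 -0.0713]
hb edge far [-0.069   0.0005]
upright front far [-0.0332 -0.129 ]
bar near edge [ 0.0074 -0.0064]
bar far edge [-0.0141 -0.0073]
```

Emit:
{"fn": "arm_command", "kwargs": {
  "moves": [0, -2.4, 0, 0, 0, -2.4, 0, 0, 0, -2.4, 0, 0, 0, -2.4, 0, 0, 0.1, -2.4, 0, 0, 0.1, -1.1, 0, -0.3, 0, 0, 0, 0],
  "fingers": 0
}}

```text
time: 13.63
ee_pos: [0.5917, -0.1877, 0.1561]
eef_rot: [-0.024, 1.0, -0.001, -0.001]
ft_force: [-0.2, -0.1, 0.1]
width: 0.0136
grip_force: 0.0
```

Emit:
{"fn": "arm_command", "kwargs": {
  "moves": [0, 0.1, 2.0, 0, 0, 0, 2.0, 0, 0, 0, 2.0, 0, 0, 0, 1.0, 0, 0, 0, 0.4, 0, 0, 0, 0, 0, 0, 0, 0, 0]
}}

```text
time: 14.22
ee_pos: [0.5937, -0.1829, 0.0841]
eef_rot: [-0.026, 1.0, -0.0, 0.0]
ft_force: [0.5, -0.4, 0.5]
width: 0.0002
grip_force: 0.0
```

Emit:
{"fn": "arm_command", "kwargs": {
  "moves": [0, 0, 0.2, 0, 0, 0, 0.2, 0, 0, 0, 0.2, 0, 0, 0, 0.2, 0, 0, 0, 0, 0, 0, 0, 0, 0]
}}

```text
time: 14.72
ee_pos: [0.5935, -0.1832, 0.076]
eef_rot: [-0.026, 1.0, 0.0, 0.0]
ft_force: [-0.3, 1.2, 4.0]
width: 0.0003
grip_force: 2.2
```

Contact with the button at z 0.076, as expected. I'll press it.

Emit:
{"fn": "arm_command", "kwargs": {
  "moves": [0, 0, 0.2, 0, 0, 0, 0.2, 0, 0, 0, 0.2, 0, 0, 0, 0.2, 0, 0, 0, 0.2, 0, 0, 0, 0, 0, 0, 0, 0, 0]
}}

```text
time: 15.3
ee_pos: [0.5938, -0.1855, 0.0692]
eef_rot: [-0.025, 1.0, -0.001, 0.001]
ft_force: [-10.8, -1.1, 30.9]
width: 0.0009
grip_force: 15.7
```

Emit:
{"fn": "arm_command", "kwargs": {
  "moves": [0, 0, -0.1, 0, 0, 0.3, 0, 0, 0, 0.3, 0, 0, 0, 0.5, 0, 0, 0, 0.5, 0, 0, 0, 0.5, 0, 0, 0, 0.5, 0, 0, 0, 0.5, 0, 0, 0, 0.5, 0, 0]
}}

```text
time: 16.05
ee_pos: [0.5919, -0.1487, 0.0692]
eef_rot: [-0.025, 1.0, -0.0, 0.001]
ft_force: [-8.5, -1.8, 25.2]
width: 0.0005
grip_force: 12.4
```

```bash
python3 - <<'E'
from h import *
go([.59,-.04,.068],93)
E
```

```text
t 16.05 at [ 0.5919 -0.1487  0.0692] y@ 92.9 z [ 0.002 -0.001 -1.   ] F [-8.5 -1.8 25.2] w 0.0005210423633485829 q [-0.29  0.48  0.58  1.7  -0.29  1.05  2.01]
shift cm [-0.36 10.87  0.11] turn -0.1
```

Emit:
{"fn": "arm_command", "kwargs": {
  "moves": [0.1, 0.5, 0, 0, 0.1, 0.5, 0, 0, 0, 0.5, 0, 0, 0, 0.5, 0, 0, 0, 0.5, 0, 0, 0, 0.5, 0, 0, 0, 0.5, 0, 0, 0, 0.5, 0, 0, 0, 0.5, 0, 0, 0, 0.5, 0, 0, 0, 0.5, 0, 0, 0, 0.5, 0, 0]
}}

```text
time: 17.05
ee_pos: [0.5885, -0.0881, 0.0693]
eef_rot: [-0.026, 1.0, -0.0, 0.003]
ft_force: [-0.1, -0.9, 18.0]
width: 0.0002
grip_force: 9.6
```

```bash
python3 - <<'E'
from h import *
go([.59,-.04,.068],93)
ci,im=snap('wrist','w5.png')
E
```

```text
t 17.05 at [ 0.5885 -0.0881  0.0693] y@ 92.95 z [ 0.005 -0.    -1.   ] F [-0.1 -0.9 18. ] w 0.00022415156369161372 q [-0.39  0.44  0.57  1.74 -0.27  1.03  1.9 ]
shift cm [-0.39  4.8   0.13] turn -0.05
```

View pics/w5.png

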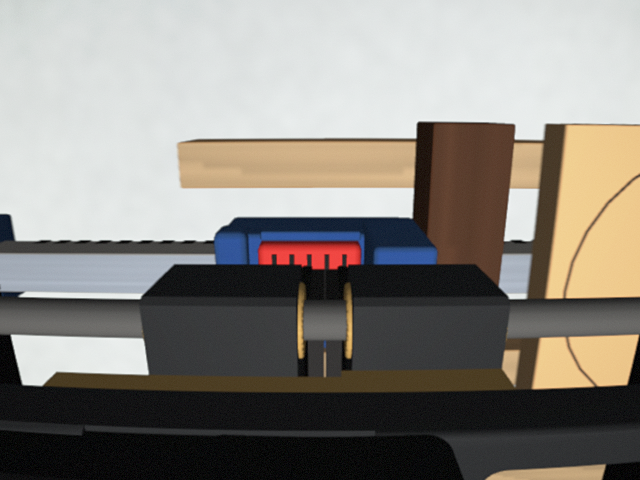

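The jaw has followed to just short of the caul, and the fingertip sits mid-button (red at 258–362). Sliding on.

Emit:
{"fn": "arm_command", "kwargs": {
  "moves": [0, 0.4, 0, 0, 0, 0.4, 0, 0, 0, 0.4, 0, 0, 0, 0.4, 0, 0, 0, 0.4, 0, 0, 0, 0.4, 0, 0, 0, 0.4, 0, 0, 0, 0.4, 0, 0, 0, 0.4, 0, 0, 0, 0.4, 0, 0, 0, 0.4, 0, 0, 0, 0.4, 0, 0]
}}

```text
time: 18.1
ee_pos: [0.5861, -0.0402, 0.0693]
eef_rot: [-0.026, 1.0, -0.0, 0.003]
ft_force: [-1.5, -4.3, 19.9]
width: 0.0004
grip_force: 9.9
```

Emit:
{"fn": "arm_command", "kwargs": {
  "moves": [0, 0.3, 0, 0, 0, 0.3, 0, 0, 0, 0.3, 0, 0, 0, 0.2, 0, 0]
}}

```text
time: 18.43
ee_pos: [0.5856, -0.0343, 0.0693]
eef_rot: [-0.024, 1.0, -0.003, 0.003]
ft_force: [2.5, -21.7, 15.6]
width: 0.0003
grip_force: 14.2
```

Emit:
{"fn": "arm_command", "kwargs": {
  "moves": [0, 0.1, 0, 0, 0, 0, 0, 0, 0, 0, 0, 0]
}}

```text
time: 18.68
ee_pos: [0.5856, -0.0344, 0.0693]
eef_rot: [-0.023, 1.0, -0.003, 0.003]
ft_force: [1.8, -18.9, 15.3]
width: 0.0004
grip_force: 13.9
```

```bash
python3 - <<'E'
from h import *
go([.585,-.034,.0693],93)
ci,im=snap('wrist','w6.png')
_,t=snap('scene','s2.png')
a=cv2.resize(im[:,:,::-1],(480,360)); c=cv2.resize(t[190:350,290:450,::-1],(320,360),interpolation=2)
cv2.imwrite('pics/m6.png',np.hstack([a,c]))
E
```

```text
t 18.6833 at [ 0.5856 -0.0344  0.0693] y@ 92.68 z [ 0.007 -0.007 -1.   ] F [  1.8 -18.9  15.3] w 0.00043228800419590027 q [-0.48  0.42  0.57  1.77 -0.25  1.02  1.79]
shift cm [ 0.06  0.04 -0.  ] turn -0.32
```

View pics/m6.png

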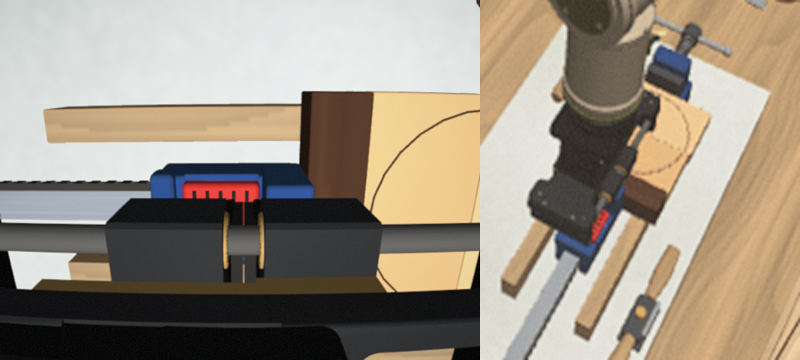

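The caul is flush with half_b, the joint looks closed, and the jaw stalls at about 19 N, so the stack is tight. I'll lift straight up to let the pawl drop in.

Emit:
{"fn": "arm_command", "kwargs": {
  "moves": [0, 0, -0.2, 0, 0, 0, -0.2, 0, 0, 0, -0.3, 0, 0, 0, -0.3, 0, 0, 0, -0.4, 0, 0, 0, 0, 0]
}}

```text
time: 19.28
ee_pos: [0.5826, -0.0334, 0.0804]
eef_rot: [-0.024, 1.0, -0.003, -0.0]
ft_force: [0.2, -16.1, 0.9]
width: 0.0003
grip_force: 8.1
```

Emit:
{"fn": "arm_command", "kwargs": {
  "moves": [0, -0.4, -1, 0, 0, 0, -2.5, 0, 0, 0, -3, 0, -3, 0, -3, 0, -3, 0, -2, 0, -3, 0, 0, 0, -3, 0, 0, 0, 0, 0, 0, 0]
}}

```text
time: 19.95
ee_pos: [0.7058, -0.0237, 0.1928]
eef_rot: [-0.027, 1.0, -0.0, -0.0]
ft_force: [0.3, 0.0, -0.8]
width: 0.0002
grip_force: 0.0
```

```bash
python3 - <<'E'
from h import *
go([.585,-.034,.0693],93)
ci,im=snap('wrist','w7.png')
_,t=snap('scene','s3.png')
a=cv2.resize(im[:,:,::-1],(480,360)); c=cv2.resize(t[190:350,290:450,::-1],(320,360),interpolation=2)
cv2.imwrite('pics/m7.png',np.hstack([a,c]))
E
```

```text
t 19.95 at [ 0.7058 -0.0237  0.1928] y@ 93.12 z [-0.001 -0.001 -1.   ] F [ 0.3  0.  -0.8] w 0.00018600499651862877 q [-0.4   0.58  0.57  1.28 -0.31  1.37  1.78]
shift cm [12.1  -0.37 12.36] turn 0.12
```

View pics/m7.png

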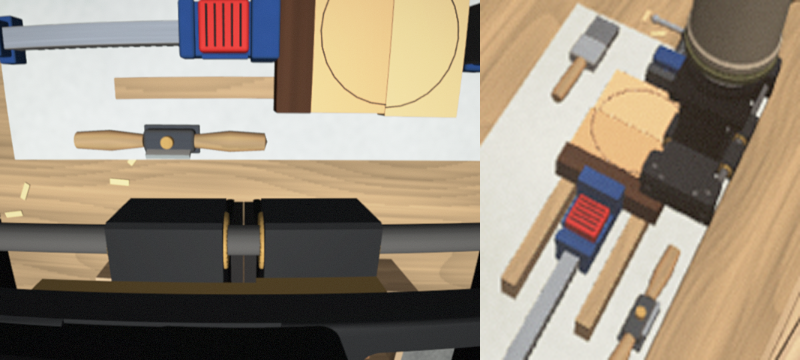

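The joint is closed and the caul lies square between the jaw and half_b. As a last check I'll triangulate the red button's height: 76 mm means it is up, 69 mm down.

```bash
python3 - <<'E'
from h import *
def red(im,roi):
    i=im.astype(int);m=((i[:,:,0]>110)&(i[:,:,1]<70)&(i[:,:,2]<70)).astype(np.uint8)
    k=np.zeros_like(m);k[roi]=m[roi];k=cv2.morphologyEx(k,cv2.MORPH_CLOSE,np.ones((9,9)));p=np.argwhere(k)
    c,wh,_=cv2.minAreaRect(p[:,::-1].astype(np.float32));print(c,wh,len(p));return c
cw,cs,ct=r.camera_info('wrist'),r.camera_info('scene'),r.camera_info('top')
w=red(r.camera('wrist'),np.s_[0:120,230:370]);s=red(r.camera('scene'),np.s_[250:320,310:370])
print(tri(cw,w,cs,s))
# initial picture as reference (button up)
s0=red(cv2.imread('pics/scene1.png')[:,:,::-1],np.s_[300:360,290:350]);t0=red(cv2.imread('pics/top1.png')[:,:,::-1],np.s_[170:210,380:415])
print(tri(ct,t0,cs,s0))
print(r.read_state()['time'])
E
```

```text
(300.0, 40.5) (69.0, 66.0) 4609
(343.6000061035156, 285.8000183105469) (16.994115829467773, 16.099689483642578) 260
(array([ 0.58779504, -0.04700076,  0.07274676]), [np.float64(0.0004967263743575274), np.float64(0.0004967263743576558)])
(314.3684997558594, 331.4965515136719) (18.52941131591797, 17.823528289794922) 318
(396.0, 187.0) (16.0, 16.0) 257
(array([ 0.59521067, -0.18974461,  0.07302703]), [np.float64(0.0008026755670984034), np.float64(0.0008026755670983095)])
20.15
```

```bash
python3 -c "
from bench import r
print(r.close_job())"
```

```text
the job is handed in; nothing more can be done
None
```

I handed the job in at about 20 s with the stack clamped: the caul lies square across the bar, the joint looks closed, and the jaw slid about 143 mm and locked with its button up; the hand-in returned no verdict.

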